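# Push three bearings one by one past the check pawl into their magazine

## Task

Before the trolley is wheeled away, load the bearing magazine: with the fingertips alone, push the three loose ball bearings over the mat through the funnel and past the brass pawl into the lane, without pinching or lifting them. Take them one at a time, and let the pawl snap shut behind each one while the others still wait outside the mouth; at the end all three lie flat in a row in the lane with the pawl fully shut behind the last. Leave the oil seal and everything else where it is.

Things in the scene. Friction and masses are not known exactly. Their poses are not given: they have to be found in the camera images.
- magazine: the bearing magazine, an aluminium lane fixed to the mat, which is its floor (no step). Origin: on the mat, on the lane's centre line, abreast of the shut pawl's tip; x points along the lane in the loading direction, y across it to the pawl's side, z up. Two parallel rails, 22 mm high, inner faces at y = -33 and +33 mm (lane 66 mm wide), run from x = -45 mm to the end stop at x = +194 mm
- magazine_mouth (a point): the middle of the funnel's wide mouth, on the mat, at x = -119 mm, y = 0 of the magazine; same axes. Here the flared guides end, at y = -75 and +75 mm; they run in straight, 22 mm high, to the rails' ends at x = -45 mm. Nothing bridges funnel or lane from above
- magazine_stop (a point): the middle of the end stop's face, on the mat, at x = +194 mm, y = 0 of the magazine: room for three bearings in a row between it and the shut pawl, with about 10 mm to spare. A bearing pushed in moves those before it along
- pawl (a joint): the brass check pawl, a bar 46 mm long and 8 mm high (6 to 15 mm above the mat), through a slot in the +y rail, slanting inwards along +x. 0 = shut, tip at x = 0, y = +12 mm of the magazine. A bearing going in pushes it aside (up to 0.75 rad) against 1 to 1.5 N; it springs shut once the bearing's centre is some 31 mm past x = 0 and no finger is in its way; shut, it lets none back
- pawl_tip (a point): the tip of the brass pawl, 10 mm above the mat. Its pivot post, 27 mm high, stands outside the +y rail at x = -34 mm, y = +42 mm of the magazine
- bearing_a: sealed ball bearing lying flat: grey steel ring with a black seal face, 62 mm outside, 16 mm thick, about 0.2 kg; push it by its rim (its 30 mm bore is too narrow for the fingers); one of three alike, any order will do. Origin: centre of its underside, z up
- bearing_b: sealed ball bearing lying flat: grey steel ring with a black seal face, 62 mm outside, 16 mm thick, about 0.2 kg; push it by its rim (its 30 mm bore is too narrow for the fingers); one of three alike, any order will do. Origin: centre of its underside, z up
- bearing_c: sealed ball bearing lying flat: grey steel ring with a black seal face, 62 mm outside, 16 mm thick, about 0.2 kg; push it by its rim (its 30 mm bore is too narrow for the fingers); one of three alike, any order will do. Origin: centre of its underside, z up
- seal: black rubber oil seal, a flat ring 50 mm outside and 9 mm thick, lying near the bearings; a bystander. Origin: centre of its underside
- hex_key: black bent hex key, 93 x 33 x 6 mm, lying on the mat in front of the magazine; a bystander. Origin: centre of its underside
- wheel_loose: bronze worm wheel on a short grey shaft, 79 mm across, 79 mm tall, standing at the left front; a bystander. Origin: centre of its underside
There are look-alikes about, which are no part of the job. Leave any orange or red look-alike of the bearing_c alone.

How it is judged:
By the outcome, as a careful person would: the job done as asked, in the order asked, and still so for the second after the job is handed in, with the robot touching nothing.
It also fails if it takes over 72 s, if anything falls off the work surface, if the arm or the gripper's body presses on something with over 40 N, if the wrist force passes 120 N, or if a joint passes its speed limit or range.

## Robot

A 6-joint arm with a two-finger parallel gripper is mounted at the origin on a cart in front of the work surface, level with it; the furniture and walls round the work are solid. World frame = base frame: x ahead of the robot, y to its left, z up, the work surface at z = 0. Lengths are in mm, angles in rad, forces in N, time in s.
With the tool pointing down it reaches from about 350 to 975 mm from the base axis. Payload 7.1 kg.
Tool frame: the origin (TCP) lies at the very end of the fingers, on their centre line; the grasp point (between the pads) lies ctrl.hold_point_z behind it (ctrl.hold_point_z is the distance from the TCP to the grasp point, in mm); z points along the fingers, y is the line along which they close (so a half turn about z gives the same grasp; the last joint's range is limited). The gripper opens to 88 mm and grips with 3 to 60 N. Pads are 20 mm wide; open, the fingers measure 115 mm over their backs; the gripper's body (75 mm by 178 mm) begins 61 mm behind the grasp point.
Start: joints at [1.18, 0.423, 1.63, -0, 1.089, -0.019], TCP at [227.026, 582.292, 190.875] pointing down, gripper open.
Joint ranges: [-3, 3], [-0.9, 2.11], [0.09, 2.58], [-1.31, 4.45], [0.11, 2.69], [-2.54, 2.54]. Speed limits (rad/s): [2.39, 2.39, 3.01, 3.14, 3.14, 3.14].

## Interface

Orientations are given as a rotation vector (axis times angle).
In Python, from workcell import ctrl gives the robot as it stands. The module is installed in compiled form; this text tells all that it offers.
- The arm moves only by the shell command python3 -m creep 'ROWS'. ROWS is JSON, a list of rows, each an object with "translation": the shift along the tool's x, y, z in mm, a list of three; "angular": the turn, a rotation vector about the tool's x, y, z in rad, a list of three; "jaw": the opening, from 0 (shut) to 1 (fully open). A call has exactly 8 rows; each row is the pose to reach, as a shift and turn from the pose commanded when the call began, along the tool's axes at that moment; what a row does not reach only later rows make up. A row lasts 1/8 s, in which the tool goes at most 62.5 mm and 10.7 degrees, less where a joint would pass 70% of its speed; a pose out of reach is approached as far as the arm can. A call with a gripper value outside its range is refused whole. The fingers move at their own pace and stop on an object; the grip force is fixed at half the most. Time passes only in rows, so rows that repeat a pose let the fingers close, or fill a call up. It gives the time, the measured TCP pose, the force, the opening and the grip force at its end, in the units of the state.
- ctrl.get_obs(): the state, without advancing time (a new reading comes with each control period).
- ctrl.get_image(name): name is "side" or "top" or "wrist"; returns the picture (420x560x3 uint8, red, green, blue); there is no depth.
- ctrl.camera_info(name): a dict with "camera_matrix" (3x3 intrinsics, pixels), "world_from_camera" (4x4, takes a point from camera to world coordinates). Camera axes: x right, y up, looking along -z (the intrinsics and any distortion apply to the point x, -y, -z); pixel columns grow to the right and rows downward; lengths in mm; the calibration is good to about 2 mm. A picture is of the moment at which its call begins: read the wrist's pose just before it. camera_info takes no time and is no camera call; for the wrist camera it gives the pose at the moment of the call.
- ctrl.close_job(): hands the job in; it is judged then, once.
Trained networks look in the newest picture that a camera, given by its name, has taken for a name from the list of things; names that differ only in an ending like _2 or _b are one class to them, and where a whole thing is asked for, a point or a joint stands for the part that bears it (a point fixed in the world has none). Each returns a list of dicts, best first, with "score" (0 to 1); they miss things now and then, are a little off and sometimes report something else, mostly with a low value. They report only what shows in the picture. A call takes as long as a camera call. They do not tell look-alikes from the thing itself.
- ctrl.look_for(camera, label): "rect" ([left, top, right, bottom] in pixels, round what is visible of it).
The state is a dict: "t": time; "qpos": joint angles; "qvel": joint speeds; "joint_torque": joint torques, N m; "ee_pos": TCP position; "orientation": TCP orientation; "ft_force": force on the tool from outside, world axes, zero at the start; "moment": the same for the moment, N m; "width": finger opening in mm; "grasp_force": force on a finger pad.
Only numpy, scipy, OpenCV 4.12 (cv2) and the standard library are available. Lean on these libraries where they do the work, as an engineer would, in place of code of your own. Each camera call takes 0.05 s, during which the arm holds its last target. There are 200 camera calls.

## Working session

There is one attempt and no reset: what is moved stays moved. The work goes in short steps, Python scripts to look and compute and a shell command to move; the robot and the scene stay as the last step left them, time stands still between calls to the robot, and variables do not carry over. Pictures are saved under pics/ and viewed, at most 10 in all, crops included, and the job is handed in when it is done.

```bash
mkdir -p pics; cat > h.py <<'E'
from workcell import ctrl
import numpy as np, cv2
def pix2w(cam,u,v,z=0,info=None):
    i=info or ctrl.camera_info(cam); K=np.array(i["camera_matrix"]);T=np.array(i["world_from_camera"])
    d=np.linalg.inv(K)@[u,v,1]; d=T[:3,:3]@[d[0],-d[1],-d[2]]; o=T[:3,3]
    return o+d*(z-o[2])/d[2]
def w2pix(cam,p,info=None):
    i=info or ctrl.camera_info(cam); K=np.array(i["camera_matrix"]);T=np.array(i["world_from_camera"])
    c=T[:3,:3].T@(np.array(p)-T[:3,3]); q=K@[c[0],-c[1],-c[2]]; return q[:2]/q[2]
def snap(cam,name,crop=None,s=1):
    im=ctrl.get_image(cam)[:,:,::-1]
    if crop: im=im[crop[1]:crop[3],crop[0]:crop[2]]
    cv2.imwrite("pics/"+name,cv2.resize(im,None,fx=s,fy=s,interpolation=cv2.INTER_CUBIC))
E
python3 - <<'E'
from h import *
np.set_printoptions(precision=1,suppress=True)
snap("top","top1.png",s=1.42)
for l in ["bearing_a","magazine","pawl","pawl_tip","seal","hex_key","wheel_loose"]:
    for r in ctrl.look_for("top",l):
        b=r["rect"]; u,v=(b[0]+b[2])/2,(b[1]+b[3])/2
        print(l,round(r["score"],2),np.round(b),pix2w("top",u,v,10)[:2])
print(ctrl.camera_info("top"),ctrl.hold_point_z)
o=ctrl.get_obs();print(o["t"],o["ee_pos"],o["orientation"],o["width"])
E
```

```text
bearing_a 0.9 [334. 214. 364. 240.] [ 471.6 -127.1]
bearing_a 0.88 [364. 154. 390. 180.] [ 616.9 -195. ]
bearing_a 0.78 [314. 166. 340. 194.] [583.7 -75.6]
bearing_a 0.7 [370. 259. 394. 284.] [ 368.3 -204.6]
bearing_a 0.6 [311. 265. 336. 291.] [350.1 -67.9]
magazine 0.35 [258. 188. 272. 196.] [551.5  71.9]
pawl 0.47 [258. 191. 272. 194.] [551.  72.]
pawl 0.35 [312. 166. 338. 195.] [581.5 -70.8]
pawl_tip 0.57 [255. 183. 266. 195.] [559.9  83.8]
seal 0.71 [173. 154. 306. 219.] [565.4 133.9]
seal 0.61 [381. 209. 405. 232.] [ 488.6 -232.3]
hex_key 0.62 [243. 246. 246. 250.] [419.1 117.2]
{'camera_matrix': array([[512.6,   0. , 278.3],
       [  0. , 512.6, 209.4],
       [  0. ,   0. ,   1. ]]), 'world_from_camera': array([[   0. ,    1. ,   -0.1,  349.7],
       [  -1. ,    0. ,   -0. ,   33.6],
       [  -0. ,    0.1,    1. , 1217.2],
       [   0. ,    0. ,    0. ,    1. ]])} 18.700000000000003
0.4 [227.  582.2 190.8] [-0.6 -3.1  0. ] 87.85921657479977
```

View pics/top1.png

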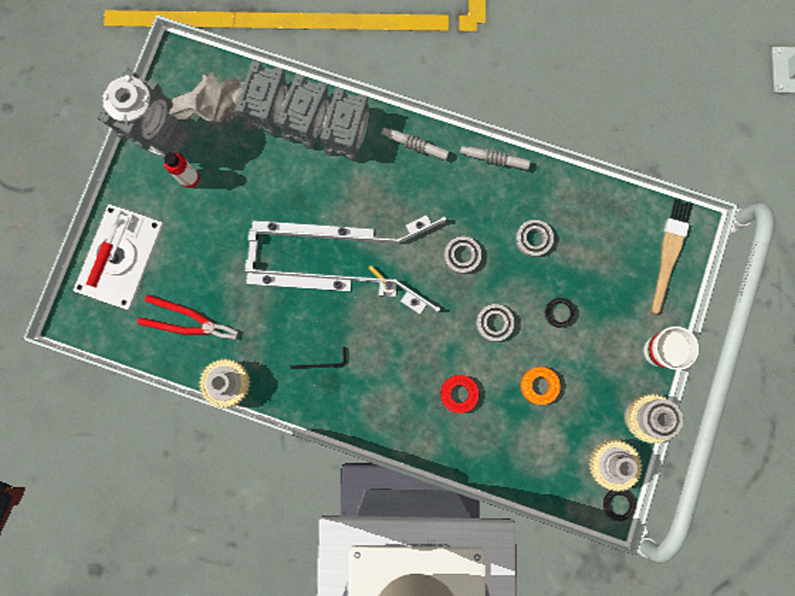

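Grey bearings at (464,254), (536,238) and (496,322) in the enlarged picture are the three meant: grey steel with black seal. The red ring (461,394) and the orange ring (541,385) are the look-alikes. The lane opens to the right at about x=446, and the seal is at (561,313). I'll confirm this in one enlarged crop.

```bash
python3 - <<'E'
from h import *
from scipy.spatial.transform import Rotation as R
snap("top","top2.png",crop=(165,140,415,290),s=3.2)
o=ctrl.get_obs();print(R.from_rotvec(o["orientation"]).as_matrix().round(3), o["qpos"])
E
```

```text
[[-0.932  0.363 -0.   ]
 [ 0.363  0.932 -0.   ]
 [-0.    -0.    -1.   ]] [ 1.18001182e+00  4.23202073e-01  1.62996999e+00 -3.18199642e-05
  1.08860115e+00 -1.90326007e-02]
```

View pics/top2.png

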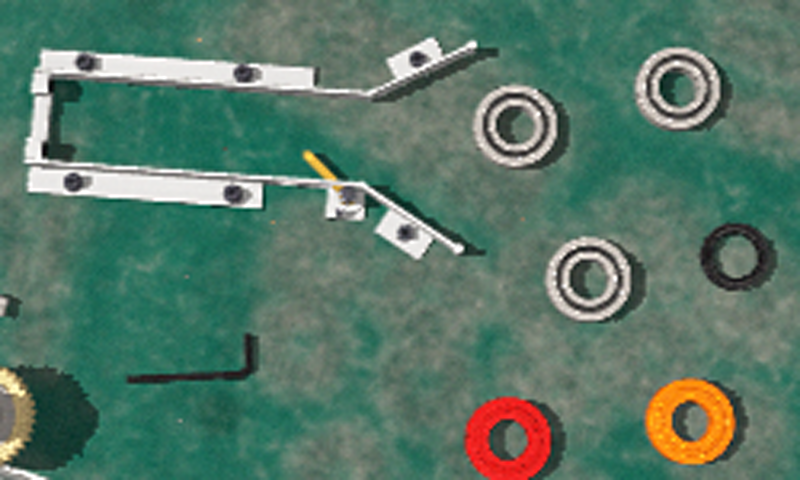

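The crop shows the grey bearings at (516,126), (679,89) and (589,279). The mouth tips are at (474,45) and (460,248), the rail kinks at (371,95) and (362,184), the stop corners at about (50,75) and (45,163), and the pawl tip at (307,154). Next is a rigid fit.

```bash
cat >> h.py <<'E'
def fitmag():
    P=[((474,45),22,(-119,-76)),((460,248),22,(-119,76)),((371,95),22,(-45,-34)),((362,184),22,(-45,34)),((50,75),22,(194,-33)),((47,163),22,(194,33)),((307,154),13,(0,12))]
    i=ctrl.camera_info("top")
    W=np.array([pix2w("top",165+p[0]/3.2,140+p[1]/3.2,z,i)[:2] for p,z,_ in P]); M=np.array([m for *_,m in P],float)
    A=M-M.mean(0);B=W-W.mean(0)
    th=np.arctan2((A[:,0]*B[:,1]-A[:,1]*B[:,0]).sum(),(A*B).sum())
    Rm=np.array([[np.cos(th),-np.sin(th)],[np.sin(th),np.cos(th)]]); t=W.mean(0)-Rm@M.mean(0)
    return th,Rm,t,(W-t)@Rm-M
def tomag(p): return (np.array(p)[:2]-t0)@R0
E
python3 - <<'E'
from h import *
np.set_printoptions(precision=1,suppress=True)
th,Rm,t,res=fitmag(); print(th,t,res)
open("h.py","a").write(f"th0={th}\nR0=np.array([[np.cos(th0),-np.sin(th0)],[np.sin(th0),np.cos(th0)]]);t0=np.array({t.tolist()})\n")
for n,p in dict(A=(516,126),B=(679,89),C=(589,279),seal=(736,257),red=(509,438)).items():
    w=pix2w("top",165+p[0]/3.2,140+p[1]/3.2,14)[:2]; print(n,w,(w-t)@Rm)
E
```

```text
1.5203455677824522 [573.2  81.9] [[-0.2 -0.6]
 [ 1.3  0.2]
 [-0.   0.4]
 [ 2.2 -0.4]
 [ 0.4 -0.1]
 [-3.4  0.2]
 [-0.3  0.3]]
A [584.3 -73.2] [-154.4  -18.9]
B [ 614.3 -194.9] [-274.4  -55. ]
C [ 470.5 -127.3] [-214.2   92. ]
seal [ 488.5 -235.7] [-321.5   68.5]
red [353.5 -68.9] [-161.7  211.8]
```

```bash
cat > plan.py <<'E'
# plan.py mx my z [yaw_deg in magazine frame] ... : tool-frame shift and turn from the present pose
import sys
from h import *
from scipy.spatial.transform import Rotation as R
o=ctrl.get_obs(); Rt=R.from_rotvec(o["orientation"]).as_matrix(); p=np.array(o["ee_pos"])
print("t",round(o["t"],2),"mag",tomag(p).round(1),"z",round(p[2],1),"yaw",round(np.degrees(np.arctan2(Rt[1,0],Rt[0,0])-th0),1),"w",round(o["width"],1),"F",np.round(o["ft_force"],1),"q",np.round(o["qpos"],2))
a=list(map(float,sys.argv[1:]))
for k in range(0,len(a),4):
    mx,my,z,yw=a[k:k+4]
    w=np.r_[t0+R0@[mx,my],z]; y=th0+np.radians(yw)
    T=np.array([[np.cos(y),np.sin(y),0],[np.sin(y),-np.cos(y),0],[0,0,-1]])
    print(a[k:k+4],"shift",(Rt.T@(w-p)).round(1),"turn",R.from_matrix(Rt.T@T).as_rotvec().round(3))
E
python3 plan.py -205 -19 60 0
python3 -m creep '[{"translation":[-80,-70,80],"angular":[0,0,0.16],"jaw":0.3},{"translation":[-150,-135,100],"angular":[0,0,0.31],"jaw":0.3},{"translation":[-220,-200,110],"angular":[0,0,0.47],"jaw":0.3},{"translation":[-290,-260,110],"angular":[0,0,0.62],"jaw":0.3},{"translation":[-360,-325,110],"angular":[0,0,0.78],"jaw":0.3},{"translation":[-430,-390,110],"angular":[0,0,0.94],"jaw":0.3},{"translation":[-510,-460,120],"angular":[0,0,1.1],"jaw":0.3},{"translation":[-587,-529,130],"angular":[0,0,1.249],"jaw":0.3}]'
python3 plan.py -205 -19 60 0
```

```text
t 0.45 mag [482.2 371. ] z 190.8 yaw 71.6 w 87.4 F [ 0.1 -0.1  1. ] q [ 1.18  0.42  1.63 -0.    1.09 -0.02]
[-205.0, -19.0, 60.0, 0.0] shift [-587.  -528.9  130.9] turn [-0.    0.    1.25]
t: 1.45
ee_pos: [443.0, 152.1, 85.8]
orientation: [2.281, 2.159, 0.002]
ft_force: [0.8, 0.4, 0.2]
width: 26.4
grasp_force: 0.0
t 1.45 mag [ 63.5 133.5] z 85.8 yaw -0.3 w 26.4 F [0.8 0.4 0.2] q [0.31 0.36 2.04 0.   0.73 0.36]
[-205.0, -19.0, 60.0, 0.0] shift [-267.9  153.7   25.8] turn [ 0.001 -0.    -0.004]
```

```bash

python3 -m creep '[{"translation":[-60,35,10],"angular":[0,0,0],"jaw":0.3},{"translation":[-114,66,20],"angular":[0,0,0],"jaw":0.3},{"translation":[-168,97,25],"angular":[0,0,0],"jaw":0.3},{"translation":[-222,128,25],"angular":[0,0,0],"jaw":0.3},{"translation":[-268,154,25],"angular":[0,0,0],"jaw":0.3},{"translation":[-268,154,26],"angular":[0,0,0],"jaw":0.3},{"translation":[-268,154,55],"angular":[0,0,0],"jaw":0.3},{"translation":[-268,154,80],"angular":[0,0,0],"jaw":0.3}]'
python3 plan.py -205 -19 4 0 -120 -2 4 0 -20 0 4 0
python3 -c "
from h import *
snap('wrist','w1.png')"
```

```text
t: 2.45
ee_pos: [581.8, -120.7, 4.9]
orientation: [-2.276, -2.165, 0.0]
ft_force: [-0.6, -0.1, -0.5]
width: 26.7
grasp_force: 0.0
t 2.45 mag [-201.9  -18.8] z 4.9 yaw 0.0 w 26.7 F [-0.6 -0.1 -0.5] q [-0.22  0.64  1.79  0.    0.71 -0.17]
[-205.0, -19.0, 4.0, 0.0] shift [-3.1  0.2  0.9] turn [-0.    -0.     0.001]
[-120.0, -2.0, 4.0, 0.0] shift [ 82.  -16.7   1. ] turn [-0.    -0.     0.001]
[-20.0, 0.0, 4.0, 0.0] shift [182.  -18.7   1. ] turn [-0.    -0.     0.001]
```

View pics/w1.png

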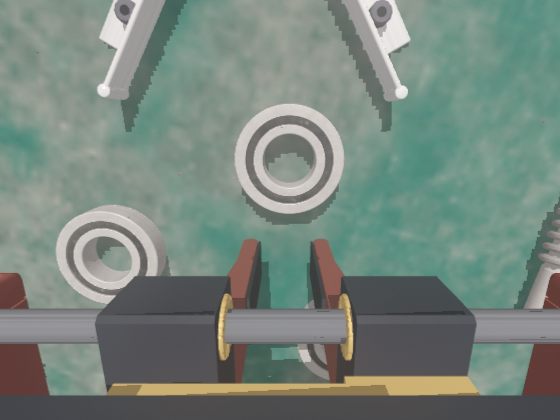

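Bearing A at (290,158) is centred between the fingertips, with the mouth tips at (104,90) and (401,92) beyond it. B shows beneath the left hand of the picture at (108,255), and C is hidden. I'll push A into the funnel.

```bash

python3 -m creep '[{"translation":[12,0,1],"angular":[0,0,0],"jaw":0.3},{"translation":[27,-3,1],"angular":[0,0,0],"jaw":0.3},{"translation":[42,-7,1],"angular":[0,0,0],"jaw":0.3},{"translation":[57,-11,1],"angular":[0,0,0],"jaw":0.3},{"translation":[72,-15,1],"angular":[0,0,0],"jaw":0.3},{"translation":[87,-18,1],"angular":[0,0,0],"jaw":0.3},{"translation":[101,-19,1],"angular":[0,0,0],"jaw":0.3},{"translation":[115,-19,1],"angular":[0,0,0],"jaw":0.3}]'
python3 plan.py 0 0 4 0
python3 -c "
from h import *
snap('wrist','w2.png')
for r in ctrl.look_for('wrist','bearing_a'): 
  b=r['rect']; print(r['score'],b,tomag(pix2w('wrist',(b[0]+b[2])/2,(b[1]+b[3])/2,10)))"
```

```text
t: 3.5
ee_pos: [569.2, -4.8, 4.5]
orientation: [2.276, 2.165, -0.0]
ft_force: [0.3, 0.5, -0.8]
width: 26.6
grasp_force: 0.0
t 3.5 mag [-86.8  -0.4] z 4.5 yaw 0.0 w 26.6 F [ 0.3  0.5 -0.8] q [-0.03  0.62  1.85 -0.    0.68  0.02]
[0.0, 0.0, 4.0, 0.0] shift [86.8 -0.3  0.5] turn [-0.     0.     0.001]
0.61 [269.8, 286.2, 329.2, 377.2] [-152.50265245   -9.18782517]
```

View pics/w2.png

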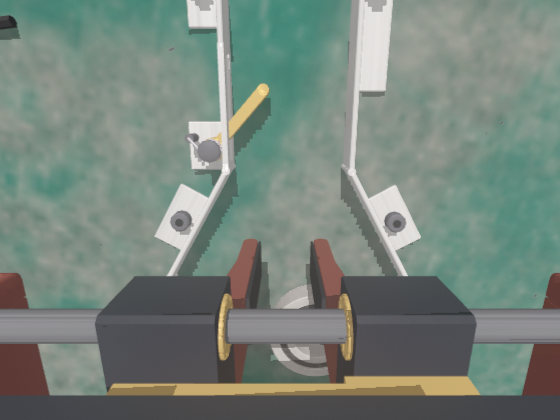

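```bash
python3 - <<'E'
from h import *
np.set_printoptions(precision=1,suppress=True)
o=ctrl.get_obs(); i=ctrl.camera_info("wrist"); print(i, o["ee_pos"])
print("tcp pix",w2pix("wrist",o["ee_pos"]))
for m in [(0,12),(-45,-33),(-119,75),(-150,-10)]:
    print(m,w2pix("wrist",np.r_[t0+R0@m,15]))
print("(300,330)->",tomag(pix2w("wrist",312,330,14)))
a=cv2.resize(ctrl.get_image("side"),None,fx=1.42,fy=1.42); b=ctrl.get_image("top")
cv2.imwrite("pics/s3.png",a[:,:,::-1]); cv2.imwrite("pics/t3.png",cv2.resize(b[140:290,165:415,::-1],None,fx=3.2,fy=3.2))
E
```

```text
{'camera_matrix': array([[324.5,   0. , 285.2],
       [  0. , 324.5, 208.3],
       [  0. ,   0. ,   1. ]]), 'world_from_camera': array([[  1. ,   0. ,   0. , 572. ],
       [ -0. ,   1. ,   0.3,  68.4],
       [ -0. ,  -0.3,   1. , 199.7],
       [  0. ,   0. ,   0. ,   1. ]])} [569.3  -4.4   4.5]
tcp pix [286.9 237. ]
(0, 12) [264.2  92.6]
(-45, -33) [343.8 175.7]
(-119, 75) [167.9 290.9]
(-150, -10) [301.1 333.2]
(300,330)-> [-148.3  -17.2]
```

View pics/s3.png

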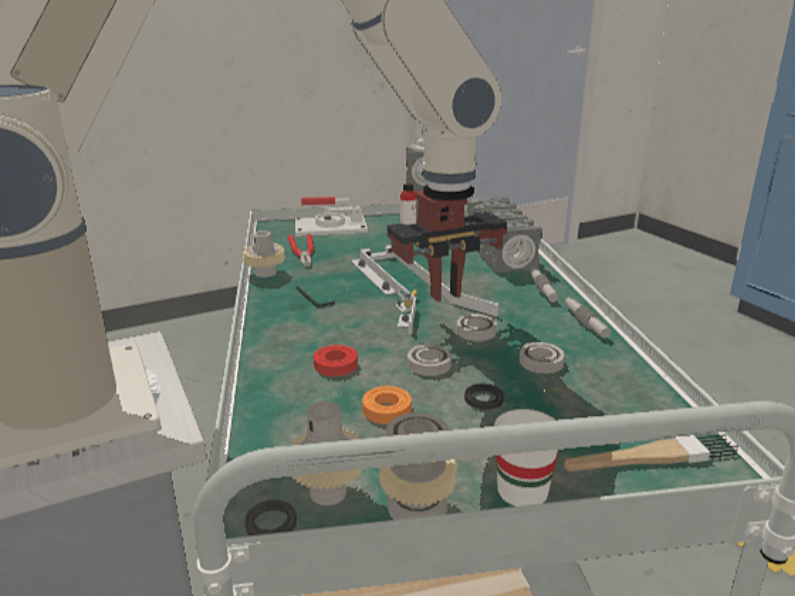

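The side picture shows A at (477,325), still outside and behind the fingertips at (437,298). I'll check the top view.

View pics/t3.png

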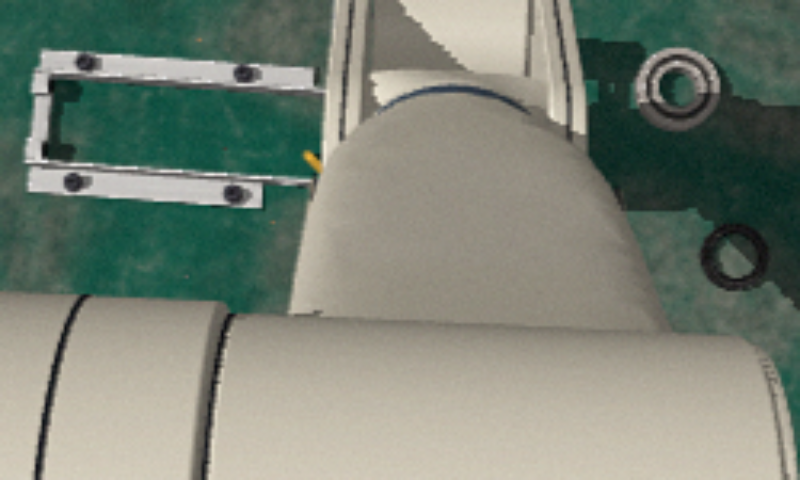

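```bash
python3 - <<'E'
from h import *
o=ctrl.get_obs(); print(o)
p=np.array(o["ee_pos"])
for dz in (0,20,40): print(dz,w2pix("side",p+[0,0,dz])*1.42,w2pix("wrist",p+[0,0,dz]))
print(w2pix("side",np.r_[t0+R0@[-119,0],0])*1.42,w2pix("side",np.r_[t0+R0@[-154,-19],14])*1.42)
E
```

```text
{'t': 3.7, 'qpos': array([-3.04615715e-02,  6.15687064e-01,  1.84753259e+00, -1.36800206e-04,
        6.78324690e-01,  1.89361005e-02]), 'qvel': array([-0.01287112, -0.00055296, -0.00013287, -0.00026196,  0.00042816,
       -0.0009302 ]), 'joint_torque': array([ 5.75681459e-01, -5.50491786e+01, -1.69749123e+01,  7.23072072e-02,
        1.42601362e-02,  3.06110666e-02]), 'ee_pos': array([569.26205085,  -5.46978239,   4.48386839]), 'orientation': array([ 2.27544142e+00,  2.16595838e+00, -4.25446274e-05]), 'ft_force': array([ 0.11410791, -0.40119581,  0.23002837]), 'moment': array([-0.07625181,  0.01304617,  0.01000166]), 'grasp_force': 0.0, 'width': 26.393439808975508}
0 [444.94107824 314.98430993] [286.91843024 236.95804792]
20 [445.26581746 303.81324194] [287.05955986 249.05954568]
40 [445.59552508 292.47126032] [287.23290834 263.92372842]
[453.86956573 325.52794581] [475.86984224 324.49987406]
```

The fingertips in both the side view (row 298 against 315 predicted) and the wrist view look about 30 mm higher than the reported TCP, so they passed over A. I'll go back behind A and lower carefully, watching the force.

```bash

python3 -m creep '[{"translation":[0,0,-15],"angular":[0,0,0],"jaw":0.3},{"translation":[-30,5,-15],"angular":[0,0,0],"jaw":0.3},{"translation":[-60,10,-15],"angular":[0,0,0],"jaw":0.3},{"translation":[-90,15,-15],"angular":[0,0,0],"jaw":0.3},{"translation":[-118,19,-15],"angular":[0,0,0],"jaw":0.3},{"translation":[-118,19,0],"angular":[0,0,0],"jaw":0.3},{"translation":[-118,19,0],"angular":[0,0,0],"jaw":0.3},{"translation":[-118,19,0],"angular":[0,0,0],"jaw":0.3}]'
python3 plan.py -205 -19 4 0
python3 - <<'E'
from h import *
p=np.array(ctrl.get_obs()["ee_pos"]);c=w2pix("side",p); print(c)
x,y=int(c[0]),int(c[1]); print(x-60,y-70)
a=ctrl.get_image("side")[y-70:y+30,x-60:x+60,::-1]; b=ctrl.get_image("wrist")[130:390,150:430,::-1]
a=cv2.resize(a,(480,400),interpolation=3); b=cv2.resize(b,(320,297)); b=cv2.copyMakeBorder(b,0,103,0,0,0)
cv2.imwrite("pics/sw4.png",np.hstack([a,b]))
E
```

```text
t: 4.7
ee_pos: [581.8, -123.6, 4.4]
orientation: [-2.275, -2.166, 0.001]
ft_force: [-0.3, -0.0, 0.1]
width: 26.3
grasp_force: 0.0
t 4.7 mag [-204.9  -19. ] z 4.4 yaw 0.1 w 26.3 F [-0.3 -0.   0.1] q [-0.23  0.64  1.79  0.    0.71 -0.18]
[-205.0, -19.0, 4.0, 0.0] shift [-0.1  0.   0.4] turn [-0.001 -0.     0.001]
[347.11005479 242.53921128]
287 172
```

View pics/sw4.png

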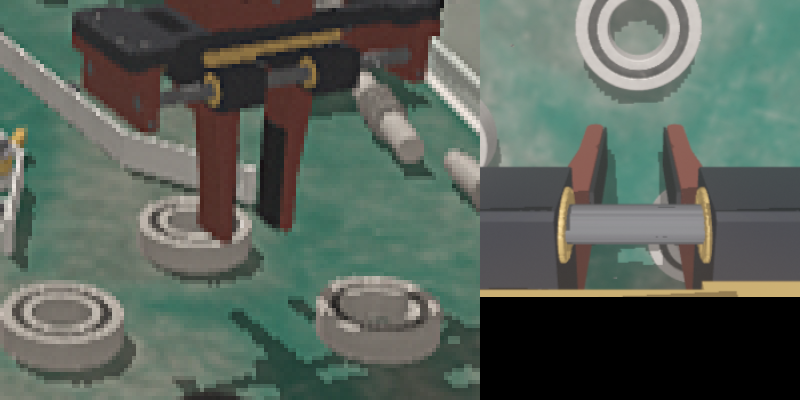

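The left crop shows the fingertips at (225,240), about 27 mm above the reported TCP. I'll probe downwards gently.

```bash

python3 -m creep '[{"translation":[0,0,1],"angular":[0,0,0],"jaw":0.3},{"translation":[0,0,2],"angular":[0,0,0],"jaw":0.3},{"translation":[0,0,3],"angular":[0,0,0],"jaw":0.3},{"translation":[0,0,4],"angular":[0,0,0],"jaw":0.3},{"translation":[0,0,5],"angular":[0,0,0],"jaw":0.3},{"translation":[0,0,6],"angular":[0,0,0],"jaw":0.3},{"translation":[0,0,6.5],"angular":[0,0,0],"jaw":0.3},{"translation":[0,0,7],"angular":[0,0,0],"jaw":0.3}]'
```

```text
t: 5.8
ee_pos: [582.2, -124.5, -2.5]
orientation: [-2.276, -2.165, -0.0]
ft_force: [-0.6, 0.7, -0.5]
width: 26.3
grasp_force: 0.0
```

No contact at z = -2.5, so the reported TCP really does lie beyond the fingertips. I'll go lower.

```bash

python3 -m creep '[{"translation":[0,0,3],"angular":[0,0,0],"jaw":0.3},{"translation":[0,0,6],"angular":[0,0,0],"jaw":0.3},{"translation":[0,0,9],"angular":[0,0,0],"jaw":0.3},{"translation":[0,0,12],"angular":[0,0,0],"jaw":0.3},{"translation":[0,0,13],"angular":[0,0,0],"jaw":0.3},{"translation":[0,0,14],"angular":[0,0,0],"jaw":0.3},{"translation":[0,0,15],"angular":[0,0,0],"jaw":0.3},{"translation":[0,0,15],"angular":[0,0,0],"jaw":0.3}]'
python3 - <<'E'
from h import *
p=np.array(ctrl.get_obs()["ee_pos"]);c=w2pix("side",p); print(c)
a=ctrl.get_image("side")[172:272,287:407,::-1]; b=ctrl.get_image("wrist")[130:390,150:430,::-1]
a=cv2.resize(a,(480,400),interpolation=3); b=cv2.resize(b,(320,297)); b=cv2.copyMakeBorder(b,0,103,0,0,0)
cv2.imwrite("pics/sw5.png",np.hstack([a,b]))
E
```

```text
t: 6.8
ee_pos: [582.2, -124.5, -17.5]
orientation: [-2.276, -2.165, 0.0]
ft_force: [-1.4, -0.0, -0.4]
width: 26.6
grasp_force: 0.0
[346.91903775 251.73947252]
```

View pics/sw5.png

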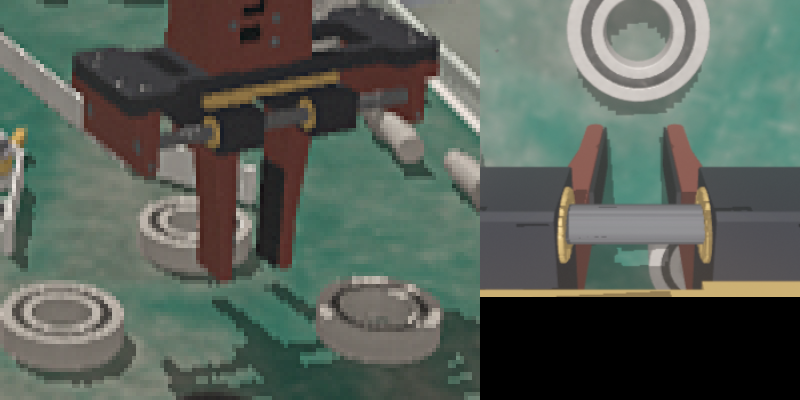

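Tips are at row 278 in the crop, about 10 mm above the mat and now below A's top face. I'll lower 5 mm more and push.

```bash

python3 -m creep '[{"translation":[0,0,3],"angular":[0,0,0],"jaw":0.3},{"translation":[8,0,5],"angular":[0,0,0],"jaw":0.3},{"translation":[22,-2,5],"angular":[0,0,0],"jaw":0.3},{"translation":[38,-6,5],"angular":[0,0,0],"jaw":0.3},{"translation":[54,-10,5],"angular":[0,0,0],"jaw":0.3},{"translation":[70,-14,5],"angular":[0,0,0],"jaw":0.3},{"translation":[86,-18,5],"angular":[0,0,0],"jaw":0.3},{"translation":[102,-19,5],"angular":[0,0,0],"jaw":0.3}]'
python3 plan.py -50 0 -22.5 0
python3 - <<'E'
from h import *
im=ctrl.get_image("wrist"); i=ctrl.camera_info("wrist")
cv2.imwrite("pics/w6.png",im[:,:,::-1])
for r in ctrl.look_for('wrist','bearing_a'): 
  b=r['rect']; print(r['score'],b,tomag(pix2w('wrist',(b[0]+b[2])/2,(b[1]+b[3])/2,10)))
E
```

```text
t: 7.9
ee_pos: [568.0, -20.5, -22.4]
orientation: [-2.276, -2.165, 0.0]
ft_force: [-0.6, -0.8, -0.5]
width: 26.4
grasp_force: 0.5
t 7.9 mag [-1.026e+02  1.000e-01] z -22.4 yaw 0.0 w 26.4 F [-0.6 -0.8 -0.5] q [-0.06  0.66  1.85 -0.    0.63 -0.01]
[-50.0, 0.0, -22.5, 0.0] shift [52.6  0.1  0.1] turn [-0.     0.     0.001]
0.87 [220.7, 128.5, 352.1, 251.9] [-64.44000581   0.26351975]
0.55 [102.0, 387.8, 108.6, 393.7] [-190.83582841  111.46980437]
```

View pics/w6.png

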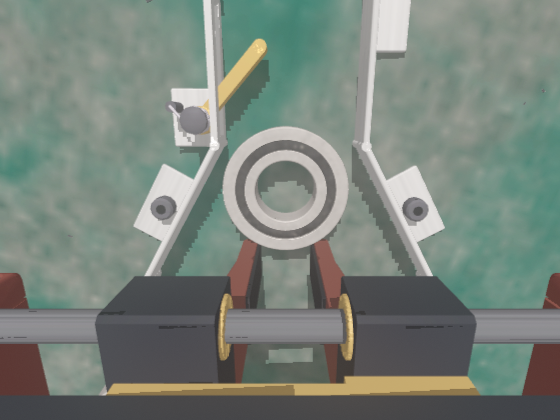

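The picture shows A seated squarely against both fingertips at (286,188), centred at the throat. I'll push it past the pawl and lift.

```bash

python3 -m creep '[{"translation":[13,0,0],"angular":[0,0,0],"jaw":0.3},{"translation":[27,0,0],"angular":[0,0,0],"jaw":0.3},{"translation":[41,0,0],"angular":[0,0,0],"jaw":0.3},{"translation":[55,0,0],"angular":[0,0,0],"jaw":0.3},{"translation":[69,0,0],"angular":[0,0,0],"jaw":0.3},{"translation":[83,0,0],"angular":[0,0,0],"jaw":0.3},{"translation":[96,0,0],"angular":[0,0,0],"jaw":0.3},{"translation":[105,0,0],"angular":[0,0,0],"jaw":0.3}]'
python3 -m creep '[{"translation":[2,0,0],"angular":[0,0,0],"jaw":0.3},{"translation":[2,0,-20],"angular":[0,0,0],"jaw":0.3},{"translation":[2,0,-50],"angular":[0,0,0],"jaw":0.3},{"translation":[-10,0,-60],"angular":[0,0,0],"jaw":0.3},{"translation":[-40,0,-60],"angular":[0,0,0],"jaw":0.3},{"translation":[-70,0,-60],"angular":[0,0,0],"jaw":0.3},{"translation":[-70,0,-60],"angular":[0,0,0],"jaw":0.3},{"translation":[-70,0,-60],"angular":[0,0,0],"jaw":0.3}]'
cat > look.py <<'E'
import sys
from h import *
im=ctrl.get_image("wrist"); cv2.imwrite("pics/"+sys.argv[1],im[:,:,::-1])
i=ctrl.camera_info("wrist")
for l,z in [("bearing_a",12),("pawl",10),("seal",9)]:
  for r in ctrl.look_for('wrist',l):
    b=r['rect']; print(l,r['score'],np.round(b),tomag(pix2w('wrist',(b[0]+b[2])/2,(b[1]+b[3])/2,z,i)).round(1), "topright",tomag(pix2w('wrist',b[2],b[1],z,i)).round(1))
E
python3 plan.py -320 -70 20 0
python3 look.py w7.png
```

```text
t: 9.0
ee_pos: [573.7, 84.1, -22.4]
orientation: [2.275, 2.166, 0.0]
ft_force: [1.1, -2.3, 0.0]
width: 26.2
grasp_force: 1.5
t: 10.0
ee_pos: [569.8, 13.1, 37.6]
orientation: [-2.277, -2.164, 0.0]
ft_force: [0.2, 1.3, -0.4]
width: 26.1
grasp_force: 0.0
t 10.0 mag [-68.9  -0.1] z 37.6 yaw -0.0 w 26.1 F [ 0.2  1.3 -0.4] q [0.   0.56 1.84 0.   0.74 0.05]
[-320.0, -70.0, 20.0, 0.0] shift [-251.    70.    17.5] turn [-0.    -0.    -0.001]
bearing_a 0.74 [234.   3. 340. 108.] [42.5 -0.3] topright [ 71.6 -32. ]
bearing_a 0.68 [ 23. 296.  60. 364.] [-155.8  192.7] topright [-125.7  172.5]
bearing_a 0.26 [222. 118. 269. 166.] [-10.6  27.3] topright [ 4.6 11.4]
pawl 0.74 [223. 119. 273. 171.] [-12.5  26. ] topright [4.5 9.1]
```

Bearing A is at x≈42 and the pawl tip at about (4,10), so the pawl is shut. Next is bearing B.

```bash

python3 -m creep '[{"translation":[-45,8,0],"angular":[0,0,0],"jaw":0.3},{"translation":[-90,18,0],"angular":[0,0,0],"jaw":0.3},{"translation":[-135,28,0],"angular":[0,0,0],"jaw":0.3},{"translation":[-180,38,0],"angular":[0,0,0],"jaw":0.3},{"translation":[-225,48,0],"angular":[0,0,0],"jaw":0.3},{"translation":[-257,55,0],"angular":[0,0,0],"jaw":0.3},{"translation":[-257,55,15],"angular":[0,0,0],"jaw":0.3},{"translation":[-257,55,30],"angular":[0,0,0],"jaw":0.3}]'
python3 plan.py -324 -55 -22.4 0
python3 look.py w8.png
```

```text
t: 11.2
ee_pos: [611.5, -244.8, 6.2]
orientation: [-2.275, -2.165, 0.001]
ft_force: [-0.1, -0.1, -0.1]
width: 26.4
grasp_force: 0.0
t 11.2 mag [-324.4  -54.8] z 6.2 yaw 0.1 w 26.4 F [-0.1 -0.1 -0.1] q [-0.4   0.71  1.64  0.    0.8  -0.35]
[-324.0, -55.0, -22.4, 0.0] shift [ 0.4  0.3 28.6] turn [-0.001 -0.001  0.001]
bearing_a 0.98 [238.  94. 346. 207.] [-268.3  -56. ] topright [-237.9  -85.1]
bearing_a 0.59 [  0.   0.  82. 103.] [-216.5   77.6] topright [-192.4   51.9]
seal 0.75 [ 54. 192. 140. 269.] [-317.9   65. ] topright [-293.4   35.5]
```

```bash

python3 -m creep '[{"translation":[0,0,15],"angular":[0,0,0],"jaw":0.3},{"translation":[2,0,29],"angular":[0,0,0],"jaw":0.3},{"translation":[16,0,30],"angular":[0,0,0],"jaw":0.3},{"translation":[32,-3,30],"angular":[0,0,0],"jaw":0.3},{"translation":[48,-7,30],"angular":[0,0,0],"jaw":0.3},{"translation":[64,-11,30],"angular":[0,0,0],"jaw":0.3},{"translation":[80,-15,30],"angular":[0,0,0],"jaw":0.3},{"translation":[96,-20,30],"angular":[0,0,0],"jaw":0.3}]'
python3 -m creep '[{"translation":[16,-5,0],"angular":[0,0,0],"jaw":0.3},{"translation":[32,-10,0],"angular":[0,0,0],"jaw":0.3},{"translation":[48,-15,0],"angular":[0,0,0],"jaw":0.3},{"translation":[64,-20,0],"angular":[0,0,0],"jaw":0.3},{"translation":[80,-25,0],"angular":[0,0,0],"jaw":0.3},{"translation":[96,-30,0],"angular":[0,0,0],"jaw":0.3},{"translation":[112,-34,0],"angular":[0,0,0],"jaw":0.3},{"translation":[126,-35,0],"angular":[0,0,0],"jaw":0.3}]'
python3 plan.py 0 0 -22.4 0
python3 look.py w9.png
```

```text
t: 12.4
ee_pos: [596.9, -148.2, -22.2]
orientation: [2.276, 2.165, 0.0]
ft_force: [1.0, -1.2, -0.4]
width: 26.0
grasp_force: 0.7
t: 13.4
ee_pos: [567.9, -20.7, -22.4]
orientation: [-2.276, -2.165, 0.001]
ft_force: [1.3, -1.9, 2.1]
width: 26.6
grasp_force: 1.2
t 13.4 mag [-1.028e+02  1.000e-01] z -22.4 yaw 0.0 w 26.6 F [ 1.3 -1.9  2.1] q [-0.06  0.66  1.85 -0.    0.63 -0.01]
[0.0, 0.0, -22.4, 0.0] shift [ 1.028e+02  1.000e-01 -0.000e+00] turn [-0.     0.     0.001]
bearing_a 0.61 [237.   4. 337.  31.] [14.7  0.4] topright [ 20.  -21.5]
bearing_a 0.56 [ 99. 387. 108. 396.] [-188.8  111.9] topright [-185.3  108.7]
pawl 0.9 [204.  38. 268. 133.] [-13.5  24.4] topright [7. 9.]
```

```bash
python3 - <<'E'
from h import *
a=cv2.imread("pics/w6.png").astype(int);b=cv2.imread("pics/w9.png").astype(int);c=cv2.imread("pics/w8.png").astype(int)
s=np.s_[130:250,222:350]
print(abs(a[s]-b[s]).mean(),abs(a[s]-c[s]).mean())
t=a[128:252,220:352].astype(np.uint8); r=cv2.matchTemplate(b.astype(np.uint8),t,cv2.TM_CCOEFF_NORMED); print(cv2.minMaxLoc(r))
print(cv2.minMaxLoc(cv2.matchTemplate(c.astype(np.uint8),t,cv2.TM_CCOEFF_NORMED)))
E
```

```text
3.720464409722222 43.13786892361111
(-0.19269026815891266, 0.9822410941123962, (213, 86), (220, 128))
(-0.1718154102563858, 0.25356391072273254, (242, 267), (233, 94))
```

B sits in the cradle exactly as A did (template match 0.98). I'll push it in and lift.

```bash

python3 -m creep '[{"translation":[13,0,0],"angular":[0,0,0],"jaw":0.3},{"translation":[27,0,0],"angular":[0,0,0],"jaw":0.3},{"translation":[41,0,0],"angular":[0,0,0],"jaw":0.3},{"translation":[55,0,0],"angular":[0,0,0],"jaw":0.3},{"translation":[69,0,0],"angular":[0,0,0],"jaw":0.3},{"translation":[83,0,0],"angular":[0,0,0],"jaw":0.3},{"translation":[96,0,0],"angular":[0,0,0],"jaw":0.3},{"translation":[105,0,0],"angular":[0,0,0],"jaw":0.3}]'
python3 -m creep '[{"translation":[2,0,0],"angular":[0,0,0],"jaw":0.3},{"translation":[2,0,-20],"angular":[0,0,0],"jaw":0.3},{"translation":[2,0,-50],"angular":[0,0,0],"jaw":0.3},{"translation":[-10,0,-60],"angular":[0,0,0],"jaw":0.3},{"translation":[-40,0,-60],"angular":[0,0,0],"jaw":0.3},{"translation":[-70,0,-60],"angular":[0,0,0],"jaw":0.3},{"translation":[-70,0,-60],"angular":[0,0,0],"jaw":0.3},{"translation":[-70,0,-60],"angular":[0,0,0],"jaw":0.3}]'
python3 plan.py -225 130 0 -60 -230 130 0 -45
python3 look.py w10.png
```

```text
t: 14.6
ee_pos: [573.8, 84.1, -22.4]
orientation: [2.275, 2.166, 0.0]
ft_force: [1.8, -3.1, -0.7]
width: 26.0
grasp_force: 2.0
t: 15.6
ee_pos: [569.9, 13.1, 37.6]
orientation: [-2.277, -2.164, -0.0]
ft_force: [0.2, 0.2, -0.3]
width: 26.3
grasp_force: 0.0
t 15.6 mag [-68.9  -0.1] z 37.6 yaw -0.0 w 26.3 F [ 0.2  0.2 -0.3] q [0.   0.56 1.84 0.   0.74 0.05]
[-225.0, 130.0, 0.0, -60.0] shift [-156.2 -130.    37.6] turn [-0.    -0.     1.047]
[-230.0, 130.0, 0.0, -45.0] shift [-161.2 -130.    37.6] turn [-0.    -0.     0.785]
bearing_a 0.9 [238.   0. 337. 106.] [43.8 -0.5] topright [ 73.  -30.4]
bearing_a 0.88 [ 25. 295.  60. 364.] [-155.4  191.9] topright [-124.8  172.6]
pawl 0.7 [222. 122. 272. 169.] [-12.9  27. ] topright [2.4 9.9]
pawl 0.4 [178.   1. 400. 275.] [-8.1 -1.4] topright [ 72.9 -68.4]
```

B is in at x≈44 and the pawl is shut. Next I go behind C with the tool turned by 50°, to bring it to the lane's axis outside the mouth.

```bash

python3 -m creep '[{"translation":[-30,-22,0],"angular":[0,0,0.15],"jaw":0.3},{"translation":[-60,-44,0],"angular":[0,0,0.3],"jaw":0.3},{"translation":[-90,-66,0],"angular":[0,0,0.45],"jaw":0.3},{"translation":[-120,-88,0],"angular":[0,0,0.6],"jaw":0.3},{"translation":[-150,-110,0],"angular":[0,0,0.75],"jaw":0.3},{"translation":[-177,-130,0],"angular":[0,0,0.873],"jaw":0.3},{"translation":[-177,-130,15],"angular":[0,0,0.873],"jaw":0.3},{"translation":[-177,-130,30],"angular":[0,0,0.873],"jaw":0.3}]'
python3 plan.py -246 130 -22.4 -50
python3 look.py w11.png
```

```text
t: 16.8
ee_pos: [432.1, -156.6, 6.7]
orientation: [2.977, 1.002, 0.001]
ft_force: [0.5, 0.7, -0.2]
width: 26.4
grasp_force: 0.0
t 16.8 mag [-245.4  128.9] z 6.7 yaw -49.9 w 26.4 F [ 0.5  0.7 -0.2] q [-0.37  0.51  2.09  0.    0.54  0.55]
[-246.0, 130.0, -22.4, -50.0] shift [-1.3 -0.3 29.1] turn [ 0.001 -0.     0.002]
bearing_a 0.8 [243. 300. 326. 386.] [-292.1  188. ] topright [-291.6  145.5]
bearing_a 0.75 [230. 100. 340. 210.] [-210.6   91.1] topright [-214.5   48.6]
seal 0.84 [399. 198. 482. 277.] [-318.1   67.6] topright [-318.4   34.2]
```

```bash

python3 -m creep '[{"translation":[0,0,15],"angular":[0,0,0],"jaw":0.3},{"translation":[2,0,28],"angular":[0,0,0],"jaw":0.3},{"translation":[14,0,29],"angular":[0,0,0],"jaw":0.3},{"translation":[30,0,29],"angular":[0,0,0],"jaw":0.3},{"translation":[46,0,29],"angular":[0,0,0],"jaw":0.3},{"translation":[62,0,29],"angular":[0,0,0],"jaw":0.3},{"translation":[78,0,29],"angular":[0,0,0],"jaw":0.3},{"translation":[94,0,29],"angular":[0,0,0],"jaw":0.3}]'
python3 -m creep '[{"translation":[14,0,0],"angular":[0,0,0],"jaw":0.3},{"translation":[26,0,0],"angular":[0,0,0],"jaw":0.3},{"translation":[36,0,0],"angular":[0,0,0],"jaw":0.3},{"translation":[36,0,0],"angular":[0,0,0],"jaw":0.3},{"translation":[30,0,-5],"angular":[0,0,0],"jaw":0.3},{"translation":[25,0,-30],"angular":[0,0,0],"jaw":0.3},{"translation":[10,0,-60],"angular":[0,0,-0.15],"jaw":0.3},{"translation":[-5,0,-60],"angular":[0,0,-0.3],"jaw":0.3}]'
python3 plan.py -190 0 0 0
python3 look.py w12.png
```

```text
t: 18.0
ee_pos: [507.2, -99.5, -21.3]
orientation: [2.978, 1.0, 0.0]
ft_force: [-1.9, -1.9, -0.7]
width: 26.3
grasp_force: 0.8
t: 19.0
ee_pos: [503.3, -104.3, 40.8]
orientation: [2.79, 1.439, 0.005]
ft_force: [0.2, 0.8, -0.9]
width: 26.3
grasp_force: 0.0
t 19.0 mag [-189.5   60.4] z 40.8 yaw -32.5 w 26.3 F [ 0.2  0.8 -0.9] q [-0.23  0.49  1.97  0.    0.68  0.39]
[-190.0, 0.0, 0.0, 0.0] shift [32.1 51.  41.1] turn [ 0.004 -0.    -0.568]
bearing_a 0.83 [274.  61. 369. 160.] [-136.6    2.5] topright [-126.7  -38.1]
bearing_a 0.79 [ 54. 253. 140. 311.] [-153.3  210. ] topright [-152.5  167.4]
bearing_a 0.46 [245. 366. 260. 385.] [-288.1  158.3] topright [-283.6  147.7]
pawl 0.49 [172.   1. 185.  12.] [-37.3  45.5] topright [-37.  40.]
```

```bash

python3 -m creep '[{"translation":[8,12,0],"angular":[0,0,-0.14],"jaw":0.3},{"translation":[16,24,0],"angular":[0,0,-0.28],"jaw":0.3},{"translation":[24,36,0],"angular":[0,0,-0.42],"jaw":0.3},{"translation":[33,49,0],"angular":[0,0,-0.57],"jaw":0.3},{"translation":[33,49,0],"angular":[0,0,-0.57],"jaw":0.3},{"translation":[33,49,20],"angular":[0,0,-0.57],"jaw":0.3},{"translation":[33,49,34],"angular":[0,0,-0.57],"jaw":0.3},{"translation":[33,49,34],"angular":[0,0,-0.57],"jaw":0.3}]'
python3 plan.py -187 2 -22.4 0
python3 look.py w13.png
```

```text
t: 20.2
ee_pos: [559.4, -104.7, 2.5]
orientation: [-2.278, -2.158, 0.004]
ft_force: [0.8, 0.1, -0.6]
width: 26.2
grasp_force: 0.0
t 20.2 mag [-187.1    4.4] z 2.5 yaw -0.2 w 26.2 F [ 0.8  0.1 -0.6] q [-0.21  0.62  1.84  0.    0.68 -0.15]
[-187.0, 2.0, -22.4, 0.0] shift [ 0.1  2.5 24.9] turn [-0.004 -0.001 -0.004]
bearing_a 0.92 [238. 101. 351. 212.] [-135.2   -1.1] topright [-105.2  -31.8]
bearing_a 0.92 [ 38. 345.  75. 395.] [-281.6  163.2] topright [-261.   146.7]
bearing_a 0.67 [140.   2. 452. 126.] [-86.3  -1.6] topright [-57.8 -80.7]
pawl 0.65 [142.   0. 449. 124.] [-85.2  -1.4] topright [-56.2 -79.8]
```

```bash

python3 -m creep '[{"translation":[0,4,12],"angular":[0,0,0],"jaw":0.3},{"translation":[0,4,25],"angular":[0,0,0],"jaw":0.3},{"translation":[10,4,25],"angular":[0,0,0],"jaw":0.3},{"translation":[25,4,25],"angular":[0,0,0],"jaw":0.3},{"translation":[40,4,25],"angular":[0,0,0],"jaw":0.3},{"translation":[55,4,25],"angular":[0,0,0],"jaw":0.3},{"translation":[70,4,25],"angular":[0,0,0],"jaw":0.3},{"translation":[84,4,25],"angular":[0,0,0],"jaw":0.3}]'
python3 plan.py 0 0 -22.4 0
python3 look.py w14.png; python3 - <<'E'
import cv2
a=cv2.imread("pics/w6.png");b=cv2.imread("pics/w14.png")
print(cv2.minMaxLoc(cv2.matchTemplate(b,a[128:252,220:352],cv2.TM_CCOEFF_NORMED)))
E
```

```text
t: 21.4
ee_pos: [570.0, -20.2, -20.3]
orientation: [2.279, 2.162, 0.0]
ft_force: [0.0, -1.0, -1.1]
width: 26.0
grasp_force: 0.6
t 21.4 mag [-102.2   -1.9] z -20.3 yaw -0.1 w 26.0 F [ 0.  -1.  -1.1] q [-0.06  0.66  1.85 -0.    0.63 -0.  ]
[0.0, 0.0, -22.4, 0.0] shift [102.2  -2.1   2.1] turn [ 0.     0.    -0.002]
bearing_a 0.91 [230.   0. 336.  33.] [16.  -0.1] topright [ 22.4 -23.7]
bearing_a 0.67 [132.   0. 436. 277.] [-37.6  -0.3] topright [ 22.3 -67.8]
bearing_a 0.64 [224. 126. 350. 249.] [-62.2  -1.8] topright [-31.7 -32.3]
pawl 0.72 [202.  40. 261. 138.] [-14.3  24.7] topright [6.8 9.9]
(-0.18246839940547943, 0.9379519820213318, (210, 87), (220, 127))
```

```bash

python3 -m creep '[{"translation":[13,-2,1],"angular":[0,0,0],"jaw":0.3},{"translation":[27,-2,2],"angular":[0,0,0],"jaw":0.3},{"translation":[41,-2,2],"angular":[0,0,0],"jaw":0.3},{"translation":[55,-2,2],"angular":[0,0,0],"jaw":0.3},{"translation":[69,-2,2],"angular":[0,0,0],"jaw":0.3},{"translation":[82,-2,2],"angular":[0,0,0],"jaw":0.3},{"translation":[93,-2,2],"angular":[0,0,0],"jaw":0.3},{"translation":[98,-2,2],"angular":[0,0,0],"jaw":0.3}]'
python3 plan.py 0 0 -22.4 0
python3 look.py w15.png
```

```text
t: 22.6
ee_pos: [573.5, 76.8, -22.1]
orientation: [2.278, 2.162, 0.0]
ft_force: [0.6, -7.7, 4.7]
width: 26.3
grasp_force: 4.1
t 22.6 mag [-5.1 -0.6] z -22.1 yaw -0.1 w 26.3 F [ 0.6 -7.7  4.7] q [ 0.11  0.67  1.83 -0.    0.64  0.17]
[0.0, 0.0, -22.4, 0.0] shift [ 5.1 -0.6  0.3] turn [ 0.001  0.001 -0.002]
bearing_a 0.73 [223. 127. 350. 251.] [33.9 -0.2] topright [ 64.2 -31. ]
bearing_a 0.7 [216.   0. 356. 127.] [92.5 -0. ] topright [118.1 -30.7]
pawl 0.94 [226. 230. 244. 269.] [-0.  27.5] topright [11.1 22.3]
pawl 0.72 [170.   2. 412. 274.] [58.9 -2.3] topright [117.9 -55.8]
```

```bash

python3 -m creep '[{"translation":[1,0,0],"angular":[0,0,0],"jaw":0.3},{"translation":[1.5,0,0],"angular":[0,0,0],"jaw":0.3},{"translation":[2,0,0],"angular":[0,0,0],"jaw":0.3},{"translation":[2.5,0,0],"angular":[0,0,0],"jaw":0.3},{"translation":[3,0,0],"angular":[0,0,0],"jaw":0.3},{"translation":[3,0,0],"angular":[0,0,0],"jaw":0.3},{"translation":[3,0,0],"angular":[0,0,0],"jaw":0.3},{"translation":[3,0,0],"angular":[0,0,0],"jaw":0.3}]'
python3 plan.py 0 0 -22.4 0
```

```text
t: 23.8
ee_pos: [573.4, 78.7, -22.3]
orientation: [2.279, 2.161, -0.001]
ft_force: [0.4, -8.2, 4.7]
width: 26.7
grasp_force: 4.2
t 23.8 mag [-3.2 -0.3] z -22.3 yaw -0.1 w 26.7 F [ 0.4 -8.2  4.7] q [ 0.12  0.67  1.83 -0.    0.64  0.17]
[0.0, 0.0, -22.4, 0.0] shift [ 3.2 -0.3  0.1] turn [ 0.     0.001 -0.003]
```

```bash

python3 -m creep '[{"translation":[-1,0,0],"angular":[0,0,0],"jaw":0.3},{"translation":[-1,0,-20],"angular":[0,0,0],"jaw":0.3},{"translation":[-1,0,-50],"angular":[0,0,0],"jaw":0.3},{"translation":[-10,0,-80],"angular":[0,0,0],"jaw":0.3},{"translation":[-30,0,-100],"angular":[0,0,0],"jaw":0.3},{"translation":[-50,0,-110],"angular":[0,0,0],"jaw":0.3},{"translation":[-60,0,-110],"angular":[0,0,0],"jaw":0.3},{"translation":[-60,0,-110],"angular":[0,0,0],"jaw":0.3}]'
python3 plan.py 0 0 -22.4 0; python3 look.py w16.png
```

```text
t: 24.8
ee_pos: [569.3, 18.6, 86.7]
orientation: [-2.281, -2.159, 0.002]
ft_force: [-0.2, 0.5, -0.2]
width: 26.4
grasp_force: 0.0
t 24.8 mag [-63.4   0.7] z 86.7 yaw -0.2 w 26.4 F [-0.2  0.5 -0.2] q [0.01 0.48 1.82 0.   0.84 0.07]
[0.0, 0.0, -22.4, 0.0] shift [ 63.4   0.6 109.1] turn [-0.002 -0.    -0.004]
bearing_a 0.87 [247.  39. 331. 128.] [36.3 -1.3] topright [ 67.5 -33.2]
bearing_a 0.77 [246.   0. 331.  42.] [80.  -0.8] topright [ 93.6 -31.9]
bearing_a 0.61 [ 24. 273. 102. 309.] [-143.4  208.8] topright [-124.8  169.4]
bearing_a 0.46 [ 88. 390. 108. 397.] [-260.6  195. ] topright [-256.1  183.9]
pawl 0.57 [239. 127. 275. 166.] [-11.6  24.9] topright [3.9 9.8]
pawl 0.31 [245.  40. 329. 125.] [37.2  0.4] topright [ 67.4 -31.5]
```

View pics/w16.png

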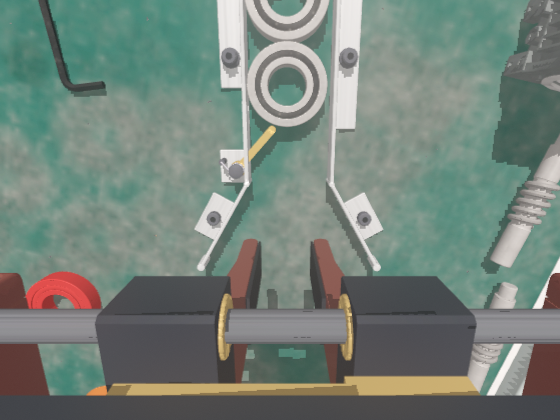

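The lane holds a bearing at (287,83), the next at (287,0) and the pawl tip at (272,129), shut behind. I'll check the far bearings and the bystanders numerically.

```bash
python3 - <<'E'
from h import *
i=ctrl.camera_info("wrist"); print("tip",tomag(pix2w("wrist",273,129,10,i)))
for cam in ("top","side"):
  ctrl.get_image(cam)
  for l in ("bearing_a","seal"):
    for r in ctrl.look_for(cam,l):
      b=r["rect"]; print(cam,l,r["score"],np.round(b),tomag(pix2w(cam,(b[0]+b[2])/2,(b[1]+b[3])/2,12)).round(1))
E
```

```text
tip [ 2.77780047 11.54623798]
top bearing_a 0.95 [367. 260. 393. 288.] [-291.2  195.6]
top bearing_a 0.82 [183. 164. 210. 191.] [155.9  -3.3]
top bearing_a 0.72 [237. 169. 252. 194.] [40.5 -1.4]
top bearing_a 0.56 [208. 170. 232. 192.] [98.1  1.1]
top seal 0.75 [386. 210. 404. 233.] [-321.2   70.9]
side bearing_a 0.97 [255. 274. 292. 299.] [-302.1  191.9]
side bearing_a 0.93 [218. 244. 251. 267.] [-171.8  219.4]
side bearing_a 0.61 [262. 180. 282. 188.] [153.5  -0.6]
side bearing_a 0.52 [280. 191. 303. 209.] [34.7 -2.4]
side bearing_a 0.47 [270. 187. 294. 197.] [89.8 -2. ]
side seal 0.92 [328. 270. 354. 289.] [-332.5   72.5]
```

All three bearings are in the lane (x≈37, 98, 156), the pawl tip at (2.8, 11.5) is shut, and the seal and the look-alikes are where they were. Handing in.

```bash
python3 -c "
from workcell import ctrl
print(ctrl.close_job())"
```

```text
the job is handed in; nothing more can be done
None
```

All three bearings were pushed in one at a time and lie in a row in the lane, the pawl measured shut behind each one including the last, the seal and look-alikes have not moved, and the job was handed in at about 25 s of the 72 s allowed.

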